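Shut the sewing box and snap its two toggle latches

ROBOT

A 6-joint arm with a two-finger parallel gripper is mounted at the origin on the work surface. World frame = base frame: x ahead of the robot, y to its left, z up, the work surface at z = 0. Lengths are in m, angles in degrees, forces in N, time in s.
With the tool pointing down it reaches from about 0.3 to 0.75 m from the base axis. Payload 8.5 kg.
Tool frame: the origin (TCP) lies on the centre line of the jaws, within the pads' length; the fingertips stand env.tcp_to_tips ahead of it and the grasp point (between the pads) lies 8 mm behind it (env.tcp_to_tips is the distance from the TCP to the fingertips, in m); z points along the fingers, y is the direction in which the jaws open and shut (so a half turn about z gives the same grasp; the last joint's range is limited). The gripper opens to 85 mm and grips with 20 to 120 N. Pads are 22 mm wide; open, the fingers measure 114 mm over their backs; the gripper's body (76 mm by 85 mm) begins 54 mm behind the grasp point. The pads swing forward as they close: fully open they stand 13 mm farther back than shut.
Start: joints at [-81.205, 21.807, 74.336, -0, 83.858, -12.336], TCP at [0.198, -0.513, 0.242] pointing down, gripper open.
Joint ranges: [-178.18, 178.18], [-50.72, 133.34], [12.68, 142.11], [-81.47, 261.47], [9.98, 163.14], [-165.26, 165.26]. Speed limits (degrees/s): [136.94, 136.94, 180, 180, 180, 180].

INTERFACE

Orientations are given as a 3x3 rotation matrix whose columns are the frame's x, y, z axes.
In Python, from rig import env gives the robot as it stands. The module is installed in compiled form; this text tells all that it offers.
- The arm moves only by the tool carry_out, never from a script. Its argument "rows" is a list of rows, each an object of numbers: "tx", "ty", "tz": the shift along the tool's x, y, z in cm; "yaw": the turn about the tool's z in rad. In form: [{"tx": .., "ty": .., "tz": .., "yaw": ..}, ...]. A call has 1 to 12 rows; each row shifts and turns the pose as measured when the row begins, along the tool's axes as they then stand; what a row does not reach is not made up. A row lasts 1/10 s, in which the tool goes at most 50 mm and 8.59 degrees, less where a joint would pass 70% of its speed; a pose out of reach is approached as far as the arm can. A call is refused whole if a number of a shift passes 5 or a number of a turn 0.15, either way. A call with a gripper value outside its range is refused whole. "jaw" is the closure, from -1 (fully open) to 1 (shut), set as the call begins (left out, the last holds). The fingers move at their own pace and stop on an object; "squeeze" is the grip in N (left out, the last holds). Time passes only in rows, so rows that do not move let the fingers close. It gives the time, the measured TCP pose, the force and the opening at its end, in the units of the state.
- env.observe(): the state, without advancing time (a new reading comes with each control period).
- env.get_image(name): name is "side" or "top" or "wrist"; returns the picture (384x512x3 uint8, red, green, blue); there is no depth.
- env.camera_params(name): a dict with "vertical_fov" (degrees; the focal length in pixels is half the picture's height over the tangent of half this angle, whatever the lens; pixels are square), "cx", "cy" (the principal point, pixels), "view" (4x4, takes a point from world to camera coordinates). Camera axes: x right, y up, looking along -z (the intrinsics and any distortion apply to the point x, -y, -z); pixel columns grow to the right and rows downward; lengths in m; the calibration is good to about 2 mm. The wrist camera is an equidistant fisheye: a pixel r from the principal point sees the ray r / f radians off the axis. A picture is of the moment at which its call begins: read the wrist's pose just before it. camera_params takes no time and is no camera call; for the wrist camera it gives the pose at the moment of the call.
- env.close_job(): hands the job in, once; it reports no verdict.
The state is a dict: "time_s": time; "q": joint angles; "qvel": joint speeds; "joint_efforts": joint torques, N m; "position": TCP position; "tool_rot": TCP orientation; "ft_force": force on the tool from outside, world axes, zero at the start; "wrist_torque": the same for the moment, N m; "grip_width": finger opening in m.
Only numpy, scipy, OpenCV 4.12 (cv2) and the standard library are available. Lean on these libraries where they do the work, as an engineer would, in place of code of your own. Each camera call takes 0.05 s, during which the arm holds its last target. There are 200 camera calls.

TASK

Close up the sewing box on the wardrobe shelf: press its open lid fully down, and only then push each of the two steel toggle levers at its front up and over towards the lid until it snaps into its closed position. All of this is done by touch, with nothing gripped: do not lift or tip the box, shove it about or raise its lid further, and leave the jar, thimble, spools, tape measure and tin standing where they are.

Things in the scene. Friction and masses are not known exactly. Their poses are not given: they have to be found in the camera images.
- sewing_box: grey plastic sewing box, loose but heavy (about 2 kg), 160 (own x) x 240 (own y) x 100 mm high without the lid. Origin: centre of its underside; z up; own -x is the front, which faces the robot and carries the two levers; own +x is the hinge side. The closed lid's top is 108 mm above the origin.
- lid_panel (a joint): lid hinge, rad: 0 = shut, grows as the front edge rises; starts between 0.35 and 0.75. The hinge line runs along own y at own x = +80 mm, height 100 mm. The lid is a flat slab 160 x 240 x 8 mm. The hinge is stiff: the lid stays where it is left, and a downward push of a few newtons on it, 100 mm in front of the hinge line, shuts it.
- lid_edge (a point): middle of the lid's front edge, on its upper face (160 mm from the hinge line); moves with the lid
- lever_left (a joint): hinge of the steel toggle lever at the box's front left (own +y). 0 = open (its start), leaning 0.70 rad from the vertical away from the box, to own -x; grows as it swings up and over the lid (upright at 0.70); 1.95 = closed, leaning 1.25 rad inward over the lid. Sprung over centre: let go, it flies to one of these ends; tipping point 0.975. Up to about 3.5 N at the tip moves it.
- lever_right (a joint): hinge of the steel toggle lever at the box's front right (own -y). 0 = open (its start), leaning 0.70 rad from the vertical away from the box, to own -x; grows as it swings up and over the lid (upright at 0.70); 1.95 = closed, leaning 1.25 rad inward over the lid. Sprung over centre: let go, it flies to one of these ends; tipping point 0.975. Up to about 3.5 N at the tip moves it.
- pivot_left (a point): pivot of the left lever: own x = -92, y = +75, height 108 mm in the box's frame, 12 mm in front of the front wall. The lever is a flat bar 62 mm long from the pivot, 16 mm wide (20 mm at the tip) and 5 mm thick (8 mm at the tip), and swings in the box's x-z plane between two steel cheeks, 30 mm over all, that reach 6 mm above the pivot and 8 mm in front of it.
- pivot_right (a point): pivot of the right lever: own x = -92, y = -75, height 108 mm in the box's frame; the lever is like the left one
- tip_left (a point): tip of the left lever, 62 mm from its pivot
- tip_right (a point): tip of the right lever, 62 mm from its pivot
- button_jar: glass jar with a steel twist cap, 64 mm across, 85 mm high, standing beside the box; origin: centre of its underside
- thimble: white ceramic thimble, 21 mm across, 24 mm high, standing in front of the box; origin: centre of its underside
- spool_near: thread spool, 32 mm across, 44 mm high, standing in front of the box; origin: centre of its underside
- spool_side: thread spool, 32 mm across, 44 mm high, standing beside the box; origin: centre of its underside
- tape_measure: round white tape measure lying flat, 54 mm across, 18 mm high, with a 10 mm tab at its side; origin: centre of its underside
- pin_tin: round flat aluminium tin, 70 mm across, 26 mm high; origin: centre of its underside
There are look-alikes about, which are no part of the job. Leave any yellow look-alike of the pin_tin alone. What is shaped like the spool_side but pink is not meant.

How it is judged (in metres and radians):
On the way, in this order (a step that is already met when the one before it is completed fails the run):
1. the lid is pressed shut while both levers are still open (value of joint lid_panel below 0.05 rad and value of joint each of lever_left, lever_right below 0.975 rad), for 0.2 s.
2. both levers have been flipped over and snapped closed (either one first) (value of joint each of lever_left, lever_right above 1.8 rad and value of joint lid_panel below 0.05 rad), for 0.2 s.
At the end, for the whole second after the job is handed in: the lid is shut (within 0.05 rad), both levers are snapped closed (above 1.8 rad) and at rest, the box stands flat within 40 mm of where it was, and the bystanders stand within 30 mm of where they were (all of step 2 and velocity of joint lever_left between -0.1 and 0.1 rad/s and velocity of joint lever_right between -0.1 and 0.1 rad/s and linear speed of sewing_box below 0.02 m/s and distance of sewing_box from where it was at the start of the episode below 0.04 m and angle between sewing_box's own z axis and vertical below 0.05 rad and distance of each of button_jar, thimble, spool_near, spool_side, tape_measure, pin_tin from where it was at the start of the episode below 0.03 m and angle between each of button_jar, thimble, spool_near, spool_side, tape_measure, pin_tin's own z axis and vertical below 0.3 rad); the robot touches nothing.
It fails at once if the lid is raised well beyond its start, above 0.9 rad (value of joint lid_panel above 0.9 rad).
It fails at once if a lever is flipped past its tipping point while the lid is open (value of joint lid_panel above 0.1 rad and value of joint any of lever_left, lever_right above 0.975 rad).
It fails at once if the box is lifted more than 12 mm, tipped more than 0.15 rad or shoved more than 40 mm (height (world z) of sewing_box above 0.012 m or angle between sewing_box's own z axis and vertical above 0.15 rad or distance of sewing_box from where it was at the start of the episode above 0.04 m).
It fails at once if a bystander is lifted, knocked over or moved more than 30 mm (distance of any of button_jar, thimble, spool_near, spool_side, tape_measure, pin_tin from where it was at the start of the episode above 0.03 m or angle between any of button_jar, thimble, spool_near, spool_side, tape_measure, pin_tin's own z axis and vertical above 0.4 rad or height (world z) of any of button_jar, thimble, spool_near, spool_side, tape_measure, pin_tin above 0.015 m).
It also fails if it takes over 53 s, if anything falls off the work surface, if the arm or the gripper's body presses on something with over 40 N, if the wrist force passes 120 N, or if a joint passes its speed limit or range.

## Working session

There is one attempt and no reset: what is moved stays moved. The work goes in short steps, Python scripts to look and compute and a tool call to move; the robot and the scene stay as the last step left them, time stands still between calls to the robot, and variables do not carry over. Pictures are saved under pics/ and viewed, about 8 in all and at most 12, crops included, and the job is handed in when it is done.

Besides the shell and the picture viewer there is one more tool, called after "Call:" as name([rows], argument=value, ...), one row to a line, values as JSON. carry_out: Moves the arm, as the interface text tells. Its arguments: {"type":"object","properties":{"rows":{"type":"array","items":{"type":"object","properties":{"tx":{"type":"number"},"ty":{"type":"number"},"tz":{"type":"number"},"yaw":{"type":"number"}}}},"jaw":{"type":"number"},"squeeze":{"type":"number"}},"required":["rows"]}

```bash
mkdir -p pics
cat > h.py <<'E'
import numpy as np, cv2
from rig import env
def proj(name,P,cp=None):
    cp=cp or env.camera_params(name); P=np.atleast_2d(P)
    V=np.array(cp['view']); c=P@V[:3,:3].T+V[:3,3]
    f=192/np.tan(np.radians(cp['vertical_fov'])/2)
    x,y,z=c[:,0],-c[:,1],-c[:,2]
    if name=='wrist':
        r=np.hypot(x,y); t=np.arctan2(r,z); k=f*t/np.maximum(r,1e-9)
    else: k=f/z
    return np.c_[cp['cx']+k*x,cp['cy']+k*y]
def ray(name,uv,cp=None):
    cp=cp or env.camera_params(name); V=np.array(cp['view']); f=192/np.tan(np.radians(cp['vertical_fov'])/2)
    a=(uv[0]-cp['cx'])/f; b=(uv[1]-cp['cy'])/f
    if name=='wrist':
        r=np.hypot(a,b); s=np.sin(r)/max(r,1e-9); d=np.array([a*s,-b*s,-np.cos(r)])
    else: d=np.array([a,-b,-1])
    R=V[:3,:3]; return -R.T@V[:3,3], R.T@d/np.linalg.norm(d)
def onz(name,uv,z,cp=None):
    o,d=ray(name,uv,cp); return o+d*(z-o[2])/d[2]
def tri(n1,u1,n2,u2,c1=None,c2=None):
    o1,d1=ray(n1,u1,c1); o2,d2=ray(n2,u2,c2)
    A=np.c_[d1,-d2]; s=np.linalg.lstsq(A,o2-o1,rcond=None)[0]
    p,q=o1+s[0]*d1,o2+s[1]*d2; return (p+q)/2,np.linalg.norm(p-q)
E
python3 - <<'E'
from h import *
print(env.observe(), env.tcp_to_tips)
for n in('side','top'):
    im=env.get_image(n)[:,:,::-1]; cv2.imwrite(f'pics/{n}0.png',im)
    cv2.imwrite(f'pics/{n}0b.png',cv2.resize(im,(800,600),interpolation=cv2.INTER_CUBIC))
    cp=env.camera_params(n); print(n,cp['vertical_fov'],cp['cx'],cp['cy'],np.round(ray(n,(256,192)),3))
E
```

```text
{'time_s': 0.0, 'q': array([-8.12052507e+01,  2.18419241e+01,  7.43848831e+01, -8.28987005e-04,
        8.38575951e+01, -1.23351719e+01]), 'qvel': array([ 4.92351140e-02,  2.88812080e-02,  2.84354039e-02, -3.82112149e-02,
       -5.17077626e-02, -5.01646661e-05]), 'joint_efforts': array([-1.38788284e-03, -4.48468244e+01, -2.31278229e+01, -2.95056579e-04,
        4.77520778e-03,  2.19373788e-06]), 'position': array([ 0.19822309, -0.5127432 ,  0.24170225]), 'tool_rot': array([[ 9.32764883e-01,  3.60485250e-01, -2.39446136e-04],
       [ 3.60485204e-01, -9.32763799e-01,  1.45357886e-03],
       [ 3.00647050e-04, -1.44216410e-03, -9.99998915e-01]]), 'ft_force': array([-0.36711721, -0.10947044, -0.05509231]), 'wrist_torque': array([ 0.01718892, -0.0743066 ,  0.04427987]), 'grip_width': 0.08495083974018088} 0.011
side 47.47238607996493 261.1918797583939 191.59801689829564 [[ 0.326 -0.578  0.687]
 [ 0.32   0.695 -0.644]]
top 49.566657101991915 259.36053738304673 201.1894822713213 [[ 0.504  0.022  1.236]
 [ 0.128  0.025 -0.991]]
```

View pics/top0b.png

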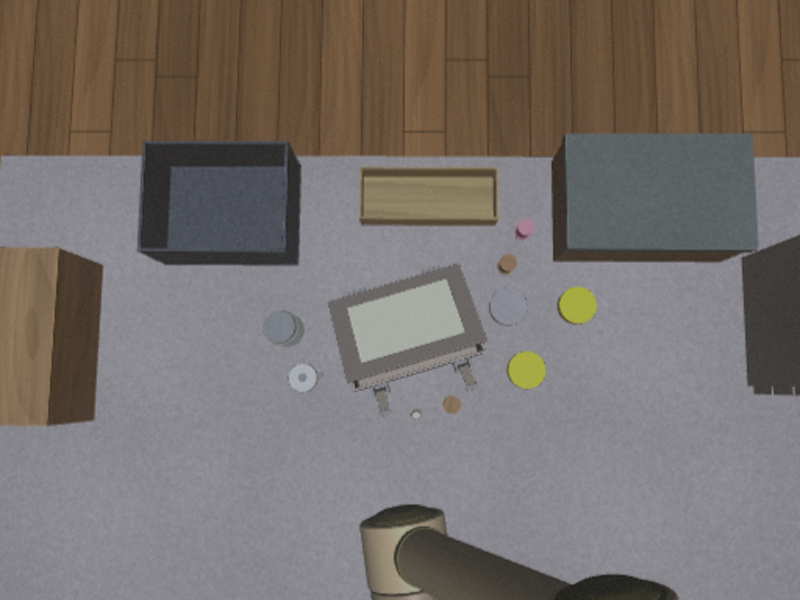

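View pics/side0b.png

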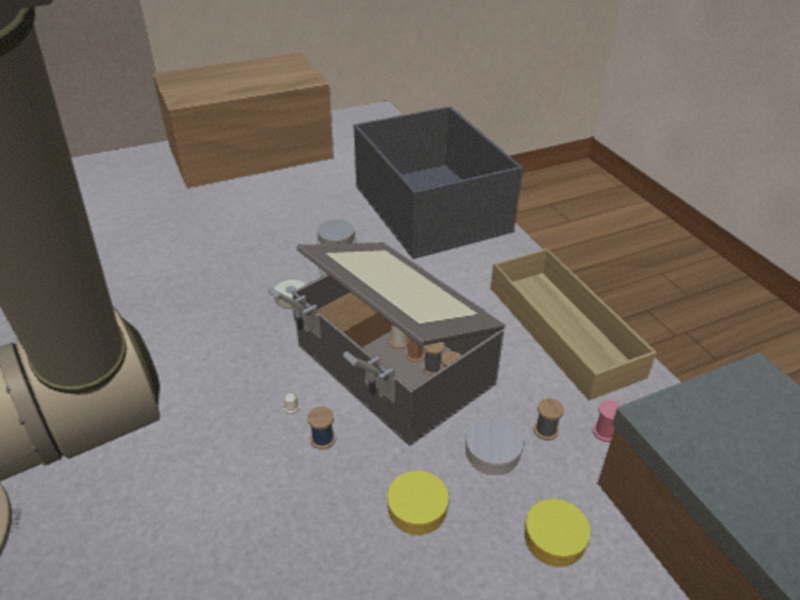

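Top (800x600 px): the box is centred near (408,325), with its lever tips at (383,411) and (473,385). The tape is at (302,378), jar (282,327), thimble (416,414), near spool (452,404), aluminium tin (508,307) and side spool (508,263). The look-alikes are the yellow tins and the pink spool at (526,228). The side view shows the lid ajar, with front corners at (297,247) and (418,338). Next is an enlarged composite to pick points.

Run:
```python
from h import *
t=cv2.imread('pics/top0.png')[160:280,200:320]; s=cv2.imread('pics/side0.png')[140:290,165:325]
a=cv2.resize(t,None,fx=3.3333,fy=3.3333,interpolation=cv2.INTER_CUBIC); b=cv2.resize(s,None,fx=2.5,fy=2.5,interpolation=cv2.INTER_CUBIC)
c=np.zeros((400,800,3),np.uint8); c[:a.shape[0],:400]=a[:400,:400]; c[:375,400:]=b
c=np.clip(c.astype(float)*1.5,0,255).astype(np.uint8); cv2.imwrite('pics/comp.png',c)
```

```text
(no output)
```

View pics/comp.png

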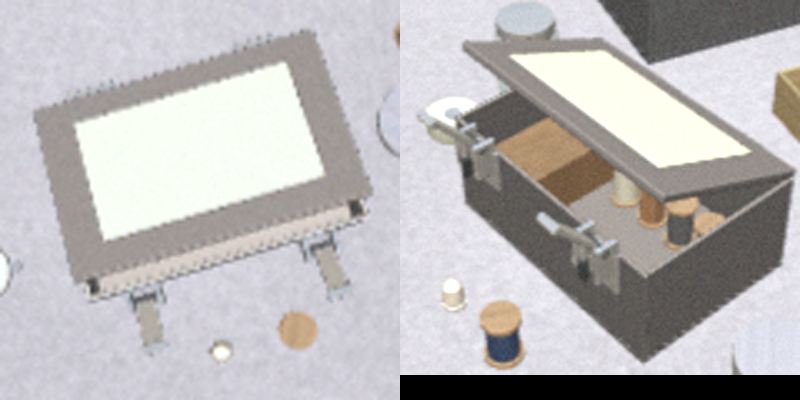

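Run:
```python
from h import *
T=lambda u,v:(200+u/3.3333,160+v/3.3333); S=lambda u,v:(165+(u-400)/2.5,140+v/2.5)
pts=dict(BL=((38,110),(603,40)),BR=((312,32),(794,172)),FR=((372,193),(665,196)),FL=((78,283),(465,43)),
tipL=((154,347),(422,118)),tipR=((340,292),(542,219)),spool=((298,330),(501,315)),thim=((222,351),(453,283)),jar=None)
R={}
for k,v in pts.items():
    if v: p,e=tri('top',T(*v[0]),'side',S(*v[1])); R[k]=p; print(k,np.round(p,4),round(e,4))
# box pose from hinge edge corners
m=(R['BL']+R['BR'])/2; y=R['BL']-R['BR']; print('len',np.linalg.norm(y)); yaw=np.arctan2(-y[0],y[1])
dt=R['tipL']-R['tipR']; print('yaw',yaw, 'from tips',np.arctan2(-dt[0],dt[1]),np.linalg.norm(dt))
f=(R['FL']+R['FR'])/2-m; print('lid',np.linalg.norm(f),np.arcsin(f[2]/.16))
s,px=1/1.5625,0
for k,uv,z in(('tape',(302,378),.018),('jar',(282,327),.085),('tin',(508,307),.026),('spside',(508,263),.044),('spnear',(452,404),.044),('thim',(416,414),.024)):
    print(k,np.round(onz('top',(uv[0]*s,uv[1]*s),z),3))
Y=yaw; ex=np.array([np.cos(Y),np.sin(Y),0]); ey=np.array([-np.sin(Y),np.cos(Y),0])
# box origin two ways
tm=(R['tipL']+R['tipR'])/2; print('org hinge',m-ex*.08,'org tips',tm+ex*(.092+.062*np.sin(.7)), 'tip z exp',.108+.062*np.cos(.7))
```

```text
BL [0.6459 0.1723 0.1072] 0.0004
BR [ 0.7121 -0.053   0.107 ] 0.0005
FR [ 0.5758 -0.0948  0.1701] 0.0016
FL [0.5058 0.1302 0.1717] 0.002
tipL [0.4543 0.0731 0.1539] 0.0035
tipR [ 0.4974 -0.0701  0.1578] 0.0037
spool [ 0.4665 -0.0446  0.0448] 0.0004
thim [0.4472 0.0199 0.024 ] 0.0
len 0.2348424783224166
yaw 0.2860552844900437 from tips 0.29270936589663404 0.1496600263386354
lid 0.15790673302155261 0.41010010538322694
tape [0.513 0.234 0.018]
jar [0.603 0.261 0.085]
tin [ 0.648 -0.15   0.026]
spside [ 0.728 -0.148  0.044]
spnear [ 0.468 -0.044  0.044]
thim [0.448 0.021 0.024]
org hinge [0.6022417  0.03705302 0.10711564] org tips [0.60244152 0.03873161 0.15583939] tip z exp 0.15542021561163827
```

Everything agrees: yaw is 0.289 from two ways, the origin is (0.602,0.038) from two ways, lid angle is about 0.41, and lever tip height is 0.156 (expected 0.155). I'll shut the jaws and move above the lid front.

```bash
cat > go.py <<'E'
import sys
from h import *
Y=.289; O=np.array([.602,.038,0]); B=np.array([[np.cos(Y),-np.sin(Y),0],[np.sin(Y),np.cos(Y),0],[0,0,1]])
s=env.observe(); p,R=s['position'],s['tool_rot']
print('t',round(s['time_s'],2),'box-frame tip mm',np.round(1e3*(B.T@(p-O)-[0,0,env.tcp_to_tips]),1),'F box',np.round(B.T@s['ft_force'],1),'w',round(s['grip_width'],4),'tool yaw',round(np.arctan2(R[1,0],R[0,0]),3))
if len(sys.argv)>3:
    g=O+B@(np.array(list(map(float,sys.argv[1:4])))/1e3)+[0,0,env.tcp_to_tips]
    print('tool cm',np.round(100*R.T@(g-p),2))
E
python3 go.py -50 0 200
```

```text
t 0.1 box-frame tip mm [-544.  -412.9  230.8] F box [-0.2  0.6  0.8] w 0.0853 tool yaw 0.369
tool cm [ 52.53 -37.21   3.14]
```

Call:
carry_out([
  {"tx":3.8,"ty":-2.7,"tz":0,"yaw":0.08},
  {"tx":3.8,"ty":-2.7},
  {"tx":3.8,"ty":-2.7},
  {"tx":3.8,"ty":-2.7},
  {"tx":3.8,"ty":-2.7},
  {"tx":3.8,"ty":-2.7},
  {"tx":3.8,"ty":-2.7},
  {"tx":3.8,"ty":-2.7},
  {"tx":3.8,"ty":-2.7},
  {"tx":3.8,"ty":-2.7},
  {"tx":3.8,"ty":-2.7},
  {"tx":0},
], jaw=1)

```text
validation failed for argument at $.ro...
```

```bash
python3 go.py -50 0 200
```

```text
t 0.1 box-frame tip mm [-544.  -412.9  230.8] F box [-0.2  0.6  0.8] w 0.0853 tool yaw 0.369
tool cm [ 52.53 -37.21   3.14]
```

All four numbers are needed in each row.

Call:
carry_out([
  {"tx":3.8,"ty":-2.7,"tz":0,"yaw":0.08},
  {"tx":3.8,"ty":-2.7,"tz":0,"yaw":0},
  {"tx":3.8,"ty":-2.7,"tz":0,"yaw":0},
  {"tx":3.8,"ty":-2.7,"tz":0,"yaw":0},
  {"tx":3.8,"ty":-2.7,"tz":0,"yaw":0},
  {"tx":3.8,"ty":-2.7,"tz":0,"yaw":0},
  {"tx":3.8,"ty":-2.7,"tz":0,"yaw":0},
  {"tx":3.8,"ty":-2.7,"tz":0,"yaw":0},
  {"tx":3.8,"ty":-2.7,"tz":0,"yaw":0},
  {"tx":3.8,"ty":-2.7,"tz":0,"yaw":0},
  {"tx":3.8,"ty":-2.7,"tz":0,"yaw":0},
  {"tx":0,"ty":0,"tz":0,"yaw":0},
], jaw=1)

```text
time_s: 1.3
position: [0.5225, -0.0919, 0.2386]
tool_rot: [[0.961, 0.277, -0.004], [0.277, -0.961, 0.007], [-0.002, -0.008, -1.0]]
ft_force: [-0.7, -0.1, -0.3]
grip_width: -0.0003
```

```bash
python3 go.py -50 0 200
```

```text
t 1.3 box-frame tip mm [-113.2 -101.8  227.6] F box [-0.7  0.1 -0.3] w -0.0003 tool yaw 0.281
tool cm [  6.24 -10.21   2.83]
```

Call:
carry_out([
  {"tx":2.3,"ty":-3.8,"tz":0,"yaw":0},
  {"tx":2.3,"ty":-3.8,"tz":0,"yaw":0},
  {"tx":2.0,"ty":-3.2,"tz":1.0,"yaw":0},
  {"tx":0,"ty":0,"tz":1.5,"yaw":0},
  {"tx":0,"ty":0,"tz":0,"yaw":0},
])

```text
time_s: 1.8
position: [0.5566, 0.0341, 0.2119]
tool_rot: [[0.961, 0.277, -0.007], [0.277, -0.961, 0.007], [-0.005, -0.008, -1.0]]
ft_force: [0.7, -0.9, 0.5]
grip_width: 0.0
```

```bash
python3 go.py -50 0 170; python3 -c "
from h import *
a=cv2.resize(env.get_image('side')[100:300,120:380,::-1],(780,600)); cv2.imwrite('pics/s1.png',a)"
```

```text
t 1.8 box-frame tip mm [-44.6   9.2 200.9] F box [ 0.4 -1.   0.5] w 0.0 tool yaw 0.281
tool cm [-0.51  0.95  3.08]
```

View pics/s1.png

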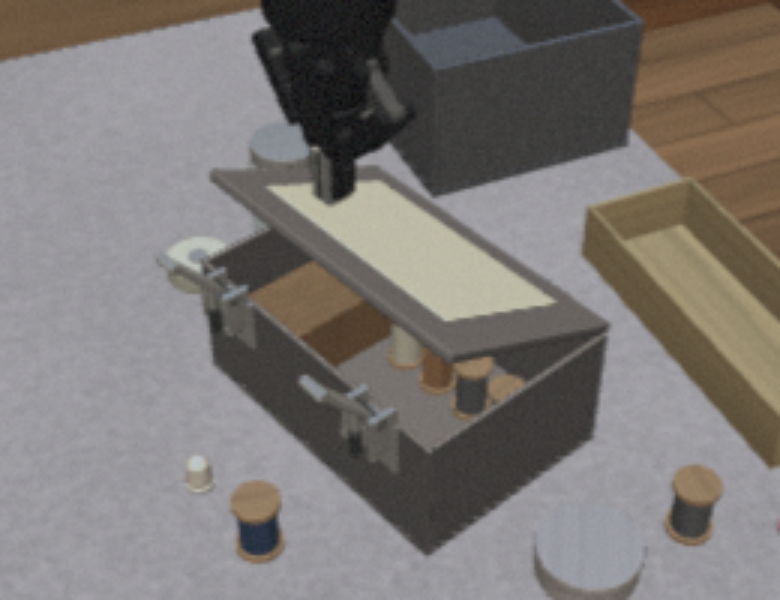

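The shut fingers hover over the lid at about (335,200), clear of both levers. I'll press down.

Call:
carry_out([
  {"tx":-0.3,"ty":0.9,"tz":1.5,"yaw":0},
  {"tx":0,"ty":0,"tz":1.5,"yaw":0},
  {"tx":0,"ty":0,"tz":1.0,"yaw":0},
  {"tx":0,"ty":0,"tz":1.0,"yaw":0},
  {"tx":0,"ty":0,"tz":1.0,"yaw":0},
  {"tx":0,"ty":0,"tz":1.0,"yaw":0},
  {"tx":0,"ty":0,"tz":0,"yaw":0},
])

```text
time_s: 2.55
position: [0.5574, 0.0199, 0.1439]
tool_rot: [[0.963, 0.271, 0.001], [0.271, -0.963, 0.005], [0.002, -0.004, -1.0]]
ft_force: [0.4, 0.3, -0.4]
grip_width: -0.0001
```

```bash
python3 go.py -50 0 108
```

```text
t 2.55 box-frame tip mm [-47.9  -4.6 132.9] F box [ 0.5  0.2 -0.4] w -0.0001 tool yaw 0.275
tool cm [-0.23 -0.45  2.49]
```

Call:
carry_out([
  {"tx":0,"ty":0,"tz":0.8,"yaw":0},
  {"tx":0,"ty":0,"tz":0.8,"yaw":0},
  {"tx":0,"ty":0,"tz":0.6,"yaw":0},
  {"tx":0,"ty":0,"tz":0.4,"yaw":0},
  {"tx":0,"ty":0,"tz":0.3,"yaw":0},
])

```text
time_s: 3.05
position: [0.558, 0.02, 0.1186]
tool_rot: [[0.962, 0.272, 0.005], [0.272, -0.962, 0.003], [0.006, -0.001, -1.0]]
ft_force: [-16.4, 0.7, 44.5]
grip_width: -0.0003
```

```bash
python3 go.py -50 0 108; python3 -c "
from h import *
a=cv2.resize(env.get_image('side')[100:300,120:380,::-1],(780,600)); cv2.imwrite('pics/s2.png',a)"
```

```text
t 3.05 box-frame tip mm [-47.3  -4.7 107.6] F box [-15.5   5.4  44.5] w -0.0003 tool yaw 0.276
tool cm [-0.27 -0.47 -0.04]
```

View pics/s2.png

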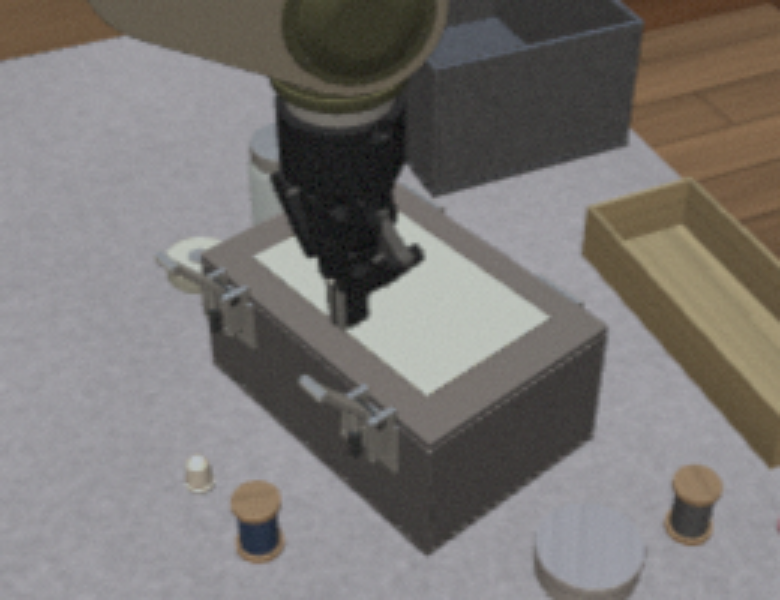

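The lid is flush all round, with contact at 107.6 mm against 108 expected; both levers are still open. I'll retreat up and go in front of the left lever.

Call:
carry_out([
  {"tx":0,"ty":0,"tz":0,"yaw":0},
  {"tx":0,"ty":0,"tz":-2,"yaw":0},
  {"tx":0,"ty":0,"tz":-4,"yaw":0},
  {"tx":0,"ty":0,"tz":-3,"yaw":0},
  {"tx":-4,"ty":-2.6,"tz":0,"yaw":-0.01},
  {"tx":-4,"ty":-2.6,"tz":0,"yaw":0},
  {"tx":-4,"ty":-2.6,"tz":0,"yaw":0},
  {"tx":-1,"ty":0,"tz":0,"yaw":0},
  {"tx":0,"ty":0,"tz":0,"yaw":0},
])

```text
time_s: 4.0
position: [0.4074, 0.0598, 0.2107]
tool_rot: [[0.959, 0.283, 0.012], [0.283, -0.959, 0.003], [0.012, 0.0, -1.0]]
ft_force: [0.9, 1.4, 0.8]
grip_width: -0.0
```

```bash
python3 go.py -168 75 148
```

```text
t 4.0 box-frame tip mm [-180.3   76.4  199.7] F box [1.2 1.1 0.8] w -0.0 tool yaw 0.286
tool cm [1.16 0.13 5.19]
```

Call:
carry_out([
  {"tx":0.5,"ty":0.1,"tz":3.2,"yaw":0},
  {"tx":0,"ty":0,"tz":1.8,"yaw":0},
  {"tx":1.5,"ty":0,"tz":0,"yaw":0},
  {"tx":1,"ty":0,"tz":0,"yaw":0},
  {"tx":1,"ty":0,"tz":0,"yaw":0},
  {"tx":1,"ty":0,"tz":0,"yaw":0},
])

```text
time_s: 4.6
position: [0.4611, 0.0714, 0.1594]
tool_rot: [[0.96, 0.281, 0.007], [0.281, -0.96, 0.001], [0.007, 0.001, -1.0]]
ft_force: [-5.7, -1.0, 3.0]
grip_width: 0.0001
```

```bash
python3 go.py -80 75 148
```

```text
t 4.6 box-frame tip mm [-125.5   72.1  148.4] F box [-5.8  0.7  3. ] w 0.0001 tool yaw 0.285
tool cm [ 4.55 -0.31  0.07]
```

Call:
carry_out([
  {"tx":0.9,"ty":-0.2,"tz":0,"yaw":0},
  {"tx":0.9,"ty":0,"tz":0,"yaw":0},
  {"tx":0.9,"ty":0,"tz":0,"yaw":0},
  {"tx":0.9,"ty":0,"tz":0,"yaw":0},
  {"tx":0.9,"ty":0,"tz":0,"yaw":0},
  {"tx":0.6,"ty":0,"tz":0,"yaw":0},
  {"tx":0,"ty":0,"tz":0,"yaw":0},
])

```text
time_s: 5.3
position: [0.5169, 0.0885, 0.1594]
tool_rot: [[0.96, 0.281, 0.009], [0.281, -0.96, 0.001], [0.009, 0.002, -1.0]]
ft_force: [0.8, -0.7, 0.5]
grip_width: 0.0001
```

```bash
python3 go.py -80 75 148; python3 -c "
from h import *
a=cv2.resize(env.get_image('side')[100:300,120:380,::-1],(780,600)); cv2.imwrite('pics/s3.png',a)"
```

```text
t 5.3 box-frame tip mm [-67.1  72.7 148.4] F box [ 0.5 -0.9  0.5] w 0.0001 tool yaw 0.284
tool cm [-1.29 -0.23  0.03]
```

View pics/s3.png

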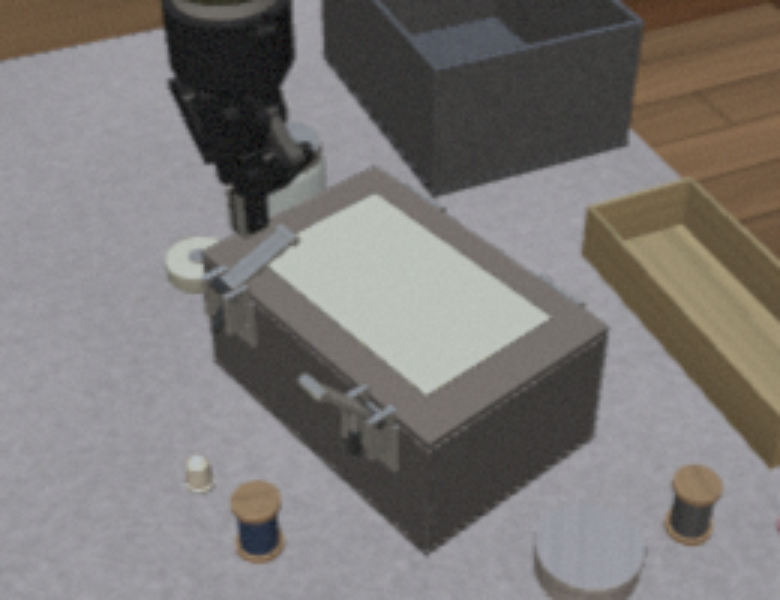

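The left lever is snapped over the lid and the box has not visibly moved. Next, the right lever.

Call:
carry_out([
  {"tx":0,"ty":0,"tz":-3,"yaw":0},
  {"tx":0,"ty":0,"tz":-2.5,"yaw":0},
  {"tx":-3,"ty":3.7,"tz":0,"yaw":0},
  {"tx":-3,"ty":3.7,"tz":0,"yaw":0},
  {"tx":-3,"ty":3.7,"tz":0,"yaw":0},
  {"tx":-2,"ty":3.0,"tz":0,"yaw":0},
  {"tx":0,"ty":0,"tz":0,"yaw":0},
])

```text
time_s: 6.05
position: [0.4463, -0.0822, 0.2161]
tool_rot: [[0.959, 0.285, 0.009], [0.285, -0.959, -0.001], [0.009, 0.003, -1.0]]
ft_force: [-0.0, 1.0, -0.0]
grip_width: -0.0001
```

```bash
python3 go.py -168 -75 148
```

```text
t 6.05 box-frame tip mm [-183.5  -70.9  205.1] F box [ 0.3  1.  -0. ] w -0.0001 tool yaw 0.289
tool cm [1.5  0.39 5.72]
```

Call:
carry_out([
  {"tx":0.5,"ty":0.4,"tz":3.5,"yaw":0},
  {"tx":0,"ty":0,"tz":2.0,"yaw":0},
  {"tx":1.5,"ty":0,"tz":0.1,"yaw":0},
  {"tx":1.2,"ty":0,"tz":0,"yaw":0},
  {"tx":1,"ty":0,"tz":0,"yaw":0},
  {"tx":1,"ty":0,"tz":0,"yaw":0},
])

```text
time_s: 6.65
position: [0.4967, -0.071, 0.1607]
tool_rot: [[0.959, 0.282, 0.006], [0.282, -0.959, -0.003], [0.005, 0.005, -1.0]]
ft_force: [-7.7, -2.0, 5.9]
grip_width: 0.0001
```

```bash
python3 go.py -68 -75 148
```

```text
t 6.65 box-frame tip mm [-132.   -74.4  149.7] F box [-7.9  0.3  5.9] w 0.0001 tool yaw 0.286
tool cm [6.4  0.04 0.2 ]
```

Call:
carry_out([
  {"tx":0.9,"ty":0,"tz":0,"yaw":0},
  {"tx":0.9,"ty":0,"tz":0,"yaw":0},
  {"tx":0.9,"ty":0,"tz":0,"yaw":0},
  {"tx":0.9,"ty":0,"tz":0.1,"yaw":0},
  {"tx":0.9,"ty":0,"tz":0,"yaw":0},
  {"tx":0.9,"ty":0,"tz":0,"yaw":0},
  {"tx":0.6,"ty":0,"tz":0,"yaw":0},
  {"tx":0,"ty":0,"tz":0,"yaw":0},
])

```text
time_s: 7.45
position: [0.5599, -0.0509, 0.1614]
tool_rot: [[0.958, 0.285, 0.007], [0.285, -0.958, -0.004], [0.006, 0.006, -1.0]]
ft_force: [-0.2, -0.8, -0.5]
grip_width: -0.0002
```

```bash
python3 go.py -68 -75 200
```

```text
t 7.45 box-frame tip mm [-65.7 -73.2 150.4] F box [-0.4 -0.7 -0.5] w -0.0002 tool yaw 0.289
tool cm [-0.21  0.21 -4.96]
```

No force is left on the tool, so I'll lift clear, back off and check both views.

Call:
carry_out([
  {"tx":0,"ty":0,"tz":-3,"yaw":0},
  {"tx":0,"ty":0,"tz":-4,"yaw":0},
  {"tx":-4,"ty":2,"tz":0,"yaw":0},
  {"tx":-4,"ty":2,"tz":0,"yaw":0},
  {"tx":-4,"ty":2,"tz":0,"yaw":0},
  {"tx":-4,"ty":2,"tz":0,"yaw":0},
  {"tx":0,"ty":0,"tz":0,"yaw":0},
])

```text
time_s: 8.15
position: [0.4247, -0.1763, 0.2333]
tool_rot: [[0.958, 0.288, 0.007], [0.288, -0.958, -0.006], [0.005, 0.008, -1.0]]
ft_force: [0.6, 0.3, -0.4]
grip_width: -0.0003
```

```bash
python3 -c "
from h import *
a=env.get_image('side')[:,:,::-1]; b=env.get_image('top')[:,:,::-1]
c=np.hstack([cv2.resize(a[100:300,120:380],(390,300)),cv2.resize(b[130:290,160:380],(410,300))])
cv2.imwrite('pics/f.png',c)
for n,i in(('side',a),('top',b)):
    d=cv2.absdiff(cv2.imread(f'pics/{n}0.png'),np.ascontiguousarray(i)).max(2); d=cv2.medianBlur(d,3)>40
    for nm,P in(('thim',(.448,.020,.012)),('spool',(.467,-.044,.02)),('tin',(.648,-.15,.013)),('spside',(.728,-.148,.02)),('tape',(.513,.234,.009)),('jar',(.603,.261,.04))):
        u,v=proj(n,P)[0].astype(int); print(n,nm,u,v,d[v-12:v+12,u-12:u+12].sum())
"; python3 go.py
```

```text
side thim 187 257 158
side spool 206 274 9
side tin 314 285 0
side spside 349 269 0
side tape 186 188 538
side jar 216 163 439
top thim 266 264 0
top spool 288 258 0
top tin 324 196 0
top spside 323 169 0
top tape 193 241 0
top jar 183 210 0
t 8.25 box-frame tip mm [-228.3 -153.7  222.3] F box [ 0.3  0.1 -0. ] w 0.0001 tool yaw 0.295
```

View pics/f.png

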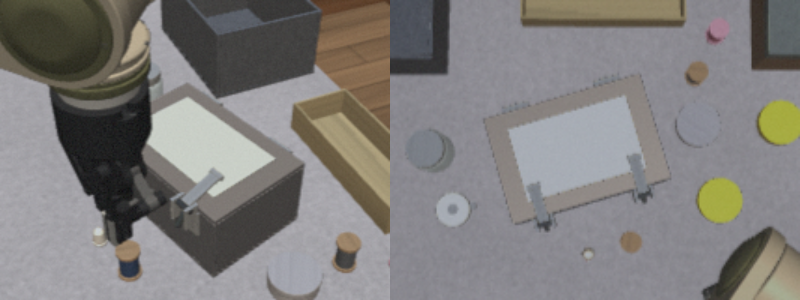

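The top view shows both levers folded over the shut lid, at (538,203) and (640,175). Every bystander is unchanged in the top view. The side differences come only from the arm blocking that view. The arm is clear and touches nothing, so I'm handing in.

```bash
python3 -c "
from rig import env
print(env.close_job())"
```

```text
the job is handed in; nothing more can be done
None
```

The sewing box is closed and the job is handed in. With the jaws shut and nothing gripped, I pressed the lid down, then pushed the left and then the right lever over until each snapped closed. That took about 8 s of the 53 s allowed.

**Lid:** the fingertips met the lid at 107.6 mm against the expected 108 mm, with a peak reading of about 45 N downward. The picture taken then showed the lid flush and both levers still open.

**Levers:** the last top view shows both folded over the lid, and the tool felt no force after each push. I judged the closed position from the pictures; I did not measure the lever angles.

**Bystanders and box:** the top view showed no change at any of the six bystanders. The box looks unmoved, but I did not measure its position again.

**Check that disagreed:** the side-view comparison flagged changes at the thimble, tape measure and jar, and a few pixels at the near spool. I put this down to the arm standing in front of them, since the top view showed nothing there.

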